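# Fold away the three-leaf bench guard

### The arm

A 6-joint arm with a two-finger parallel gripper is mounted at the origin on the work surface. World frame = base frame: x ahead of the robot, y to its left, z up, the work surface at z = 0. Lengths are in m, angles in rad, forces in N, time in s.
With the tool pointing down it reaches from about 0.25 to 0.725 m from the base axis. Payload 4 kg.
Tool frame: the origin (TCP) lies midway between the tips of the shut fingers; the grasp point (between the pads) lies 19 mm behind it; z points along the fingers, x is the direction in which the jaws open and shut, and the axes are right-handed (so a half turn about z gives the same grasp; the last joint's range is limited). The gripper opens to 85 mm and grips with 20 to 120 N. Pads are 22 mm wide; open, the fingers measure 114 mm over their backs; the gripper's body (76 mm by 85 mm) begins 54 mm behind the grasp point. The pads swing forward as they close: fully open they stand 13 mm farther back than shut.
Start: joints at [1.237, 0.241, 0.005, 1.335, 0, 1.571], TCP at [0.164, 0.472, 0.231] pointing down, gripper open.
Joint ranges: [-2.72, 2.72], [-1.05, 1.87], [-1.09, 1.28], [-1.99, 2.15], [-1.42, 1.44], [-3.14, 3.14]. Speed limits (rad/s): [2.79, 2.79, 3.14, 3.14, 3.14, 3.14].

### API

Orientations are given as a unit quaternion [x, y, z, w].
In Python, from workcell import bot, vision, ticket gives the robot as it stands.
- The arm moves only by the tool play_rows, never from a script. Its argument "deltas" is one flat list of numbers, 5 for each row, row after row: the opening, from 0 (shut) to 1 (fully open), then the shift along the tool's x, y, z in units of 60 mm (1.0 is 60 mm), then the turn about the tool's z in degrees. A call has 1 to 12 rows; each row shifts and turns the pose as measured when the row begins, along the tool's axes as they then stand; what a row does not reach is not made up. A row lasts 1/8 s, in which the tool goes at most 62.5 mm and 10.7 degrees, less where a joint would pass 70% of its speed; a pose out of reach is approached as far as the arm can. A call is refused whole if a number of a shift passes 1 or a number of a turn 10.7, either way. A call with a gripper value outside its range is refused whole. The fingers move at their own pace and stop on an object; the grip force is fixed at half the most. Time passes only in rows, so rows that do not move let the fingers close. It gives the time, the measured TCP pose, the force and the opening at its end, in the units of the state.
- bot.get_obs(): the state, without advancing time (a new reading comes with each control period).
- vision.camera(name): name is "scene" or "top" or "wrist"; returns a dict with "color" (420x560x3 uint8, blue, green, red), "intrinsics" (3x3 intrinsics, pixels), "rvec" (rotation vector, rad) and "tvec" (3), from world to camera coordinates, as OpenCV has them. Camera axes: x right, y down, z forward; pixel columns grow to the right and rows downward; lengths in m; the calibration is good to about 2 mm. A picture is of the moment at which its call begins. There is no depth.
- ticket.job_done(): hands the job in, once; it reports no verdict.
The state is a dict: "clock": time; "joint_pos": joint angles; "joint_vel": joint speeds; "tau": joint torques, N m; "eef_pos": TCP position; "tool_rot": TCP orientation; "ft_force": force on the tool from outside, world axes, zero at the start; "ft_torque": the same for the moment, N m; "grip_width": finger opening in m.
Only numpy, scipy, OpenCV 4.12 (cv2) and the standard library are available. Lean on these libraries where they do the work, as an engineer would, in place of code of your own. Each camera call takes 0.05 s, during which the arm holds its last target. There are 200 camera calls.

### The job

Fold the three-leaf guard on the workbench away, leaf by leaf: first close the short red outer leaf, which springs open when let go, fully against the yellow middle leaf; then, without letting it spring out, fold the two fully onto the blue inner leaf so that the red leaf is trapped between the others; only then swing the closed packet back until it is home against the rubber pads of its stop. Let go and leave the fittings, tools and tins where they are.

Things in the scene. Friction and masses are not known exactly. Their poses are not given: they have to be found in the camera images.
- guard_base: Grey steel plate fixed to the bench, 8 mm thick; origin on the bench top (z=0) under the hinge post's axis; reaches 55 mm to -x, 145 to +x, 70 to +y, 210 to -y. Post 16 mm thick, 112 mm high. The dark steel stop, 80 mm high, stands at x 14 to 28, y -25 to -155 mm; its rubber pads begin at x 7 mm. Parked, the guard lies from the post along base -y; the open guard is on the -x side of the stop.
- inner_leaf (a joint): Vertical hinge of the blue-framed inner leaf on the post. 0 = parked against the pads; grows to 1.15 rad as it turns clockwise (seen from above) away from the stop towards base -x. Stiff friction, 1.3 N m: stays where left. Leaf 12 mm thick, from 18 to 160 mm from the post axis, middle plane through that axis. All three leaves are framed clear panels standing 18 to 108 mm above the bench.
- middle_leaf (a joint): Opening angle of the yellow-framed middle leaf, hinged (vertical axis) at hinge_1: 0 = folded parallel to the inner leaf, on its side away from the stop; grows to 2.2 rad counter-clockwise (from above). Friction 0.4 N m: stays where left. 10 mm thick, from 8 to 153 mm from hinge_1; its middle plane passes 13 mm from the hinge_1 axis, on the side away from the inner leaf when folded.
- outer_leaf (a joint): Opening angle of the short red-framed outer leaf, hinged (vertical) at hinge_2: 0 = closed against the middle leaf, on the side that folds towards the inner leaf; grows counter-clockwise (from above), stop at 0.85. A 0.3 N m/rad spring holds it open at about 0.65 rad (0.2 N m keeps it closed). 10 mm thick, 119 mm long from hinge_2. Closed, the pair is 22 mm thick, 11 mm each side of hinge_2.
- post (a point): On the post's axis, where the inner leaf turns, 108 mm above the bench (the height of the leaves' upper edges).
- hinge_1 (a point): On the vertical hinge axis between inner and middle leaf, 108 mm above the bench; 165 mm along the inner leaf from the post axis and 13 mm to its side away from the stop. Folded, the packet of three is 37 mm thick, with the red leaf between the others with 3 mm of play.
- hinge_2 (a point): On the vertical hinge axis between middle and outer leaf, 108 mm above the bench; 161 mm along the middle leaf from hinge_1 and 6 mm from its middle plane, on the outer leaf's side.
- outer_tip (a point): Middle of the outer leaf's round free edge (10 mm thick), 108 mm above the bench, 118 mm from hinge_2. If the middle leaf is folded with the outer leaf sprung open, this edge jams on the inner leaf. Held closed until the middle leaf is within about 0.4 rad of folded, the outer leaf can be let go: it rests on the inner leaf and slides in as the middle leaf is pushed home.
- fitting: Bystander: brass hose fitting standing on the base plate behind the stop, 38 mm diameter, 50 mm high; origin at its underside.
- sleeve: Bystander: steel sleeve standing on the base plate behind the stop, 48 mm diameter, 40 mm high; origin at its underside.
- spray_can: Bystander: white spray can with red cap, 61 mm diameter, 174 mm high; origin at its underside.
- paint_tin: Bystander: tin with red label, 84 mm diameter, 100 mm high; origin at its underside.
- grease_jar: Bystander: jar with black lid, 68 mm diameter, 70 mm high; origin at its underside.
- wrench: Bystander: steel wrench lying on the bench along its x axis; origin at its underside.
- screwdriver: Bystander: screwdriver lying on the bench along its x axis; origin at its underside.

How it is judged:
By the outcome, as a careful person would: the job done as asked, in the order asked, and still so for the second after the job is handed in, with the robot touching nothing.
It also fails if it takes over 61 s, if anything falls off the work surface, if the arm or the gripper's body presses on something with over 40 N, if the wrist force passes 120 N, or if a joint passes its speed limit or range.

## Working session

There is one attempt and no reset: what is moved stays moved. The work goes in short steps, Python scripts to look and compute and a tool call to move; the robot and the scene stay as the last step left them, time stands still between calls to the robot, and variables do not carry over. Pictures are saved under pics/ and viewed, about 8 in all and at most 12, crops included, and the job is handed in when it is done.

Besides the shell and the picture viewer there is one more tool, called after ">>>" as name(argument=value, ...), one argument or row to a line, values as JSON. play_rows: Moves the arm, as the interface text tells. Its arguments: {"type":"object","properties":{"deltas":{"type":"array"}},"required":["deltas"]}

```bash
mkdir -p pics
cat > h.py <<'E'
import numpy as np, cv2
from workcell import bot, vision, ticket
def cam(n,save=None):
    c=vision.camera(n)
    if save: cv2.imwrite('pics/'+save,c['color'])
    return c
def ray(c,uv):
    R,_=cv2.Rodrigues(np.array(c['rvec'],float)); t=np.array(c['tvec'],float).ravel()
    d=R.T@np.linalg.inv(np.array(c['intrinsics']))@np.array([uv[0],uv[1],1.0]); return -R.T@t,d
def onz(c,uv,z):
    o,d=ray(c,uv); return o+d*(z-o[2])/d[2]
def proj(c,p):
    return cv2.projectPoints(np.array(p,float).reshape(-1,1,3),np.array(c['rvec'],float),np.array(c['tvec'],float),np.array(c['intrinsics'],float),None)[0].reshape(-1,2)
E
python3 - <<'E'
from h import *
import pickle
for n in('top','scene'):
    c=cam(n,n+'0.png'); pickle.dump(c,open(n+'0.pkl','wb')); print(n,ray(c,(280,210)))
o=bot.get_obs(); print({k:np.round(v,3) for k,v in o.items()})
E
```

```text
top (array([0.52177711, 0.00165147, 1.11652886]), array([ 0.08916174,  0.03609053, -0.99536436]))
scene (array([1.35271401, 0.45447734, 1.08095757]), array([-0.55720135, -0.35447164, -0.75095852]))
{'clock': np.float64(0.1), 'joint_pos': array([ 1.237,  0.241,  0.004,  1.335, -0.   ,  1.571]), 'joint_vel': array([-0.001, -0.002,  0.003,  0.001,  0.   , -0.001]), 'tau': array([ 1.0000e-03, -3.7314e+01,  2.5301e+01,  1.1000e-02,  0.0000e+00,
       -0.0000e+00]), 'eef_pos': array([0.164, 0.472, 0.231]), 'tool_rot': array([ 0.815,  0.58 , -0.001,  0.001]), 'ft_force': array([-0.635, -0.114,  0.263]), 'ft_torque': array([0.009, 0.006, 0.039]), 'grip_width': np.float64(0.085)}
```

View pics/top0.png

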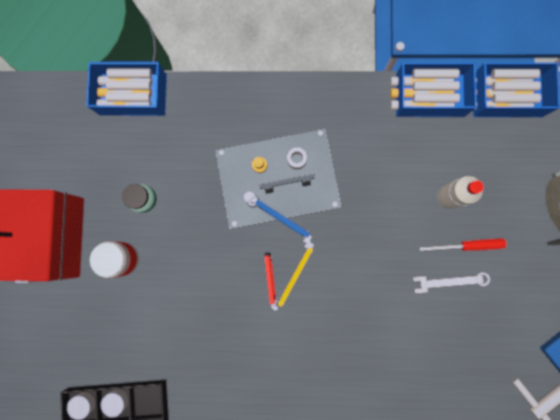

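View pics/scene0.png

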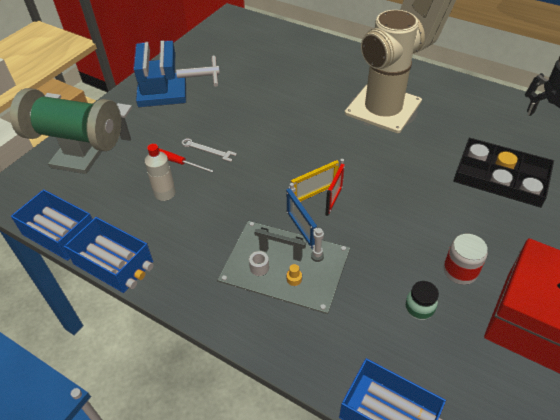

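The top view shows the post at about (250,199), hinge_1 at (309,240), hinge_2 at (275,305) and the red tip at (267,256). The stop runs (262,187)-(313,180). In the scene view the guard is open towards the robot.

```bash
python3 - <<'E'
from h import *
import pickle
c=pickle.load(open('top0.pkl','rb'))
im=c['color']
for n,uv,z in [('post',(250,199),.112),('h1',(309,240),.108),('h2',(275,305),.108),('tip',(267,255),.108),('stopA',(262,187),.08),('stopB',(313,180),.08),('c1',(218,152),.008),('c2',(324,129),.008),('c3',(341,206),.008),('c4',(232,229),.008),('fit',(260,164),.05),('sleeve',(297,157),.04),('can',(475,187),.174),('tin',(108,260),.1),('jar',(134,197),.07)]:
    print(n,onz(c,uv,z).round(3))
hsv=cv2.cvtColor(im,cv2.COLOR_BGR2HSV)
for n,lo,hi in [('blue',(100,120,60),(125,255,255)),('yel',(20,120,80),(35,255,255)),('red',(0,150,80),(8,255,255))]:
    m=cv2.inRange(hsv,lo,hi); m[:,:200]=0;m[:,350:]=0;m[:170]=0;m[320:]=0
    cs=cv2.findContours(m,0,2)[0]; k=max(cs,key=cv2.contourArea)
    r=cv2.minAreaRect(k); b=cv2.boxPoints(r)
    l=sorted([((b[i]+b[(i+1)%4])/2,np.linalg.norm(b[i]-b[(i+1)%4])) for i in range(4)],key=lambda a:a[1])[:2]
    print(n,r,[onz(c,a[0],.108).round(3) for a in l])
E
python3 -c "
import cv2;im=cv2.imread('pics/top0.png')[110:330,200:360];cv2.imwrite('pics/crop0.png',cv2.resize(im,None,fx=2.7,fy=2.7,interpolation=2)) "
```

```text
post [0.636 0.105 0.112]
h1 [ 0.546 -0.027  0.108]
h2 [0.403 0.046 0.108]
tip [0.512 0.066 0.108]
stopA [0.667 0.082 0.08 ]
stopB [ 0.685 -0.036  0.08 ]
c1 [0.765 0.199 0.008]
c2 [ 0.824 -0.065  0.008]
c3 [ 0.633 -0.107  0.008]
c4 [0.573 0.159 0.008]
fit [0.727 0.09  0.05 ]
sleeve [0.747 0.002 0.04 ]
can [ 0.658 -0.366  0.174]
tin [0.495 0.425 0.1  ]
jar [0.642 0.383 0.07 ]
blue ((281.7395935058594, 218.70394897460938), (60.74170684814453, 6.274417877197266), 32.2756462097168) [array([0.628, 0.092, 0.108]), array([ 0.557, -0.023,  0.108])]
yel ((294.6242370605469, 276.5223083496094), (5.426990985870361, 64.96427917480469), 28.610462188720703) [array([0.403, 0.037, 0.108]), array([ 0.529, -0.03 ,  0.108])]
red ((269.9641418457031, 278.4454040527344), (47.26228332519531, 5.783641815185547), 83.2901611328125) [array([0.512, 0.065, 0.108]), array([0.41 , 0.051, 0.108])]
```

View pics/crop0.png

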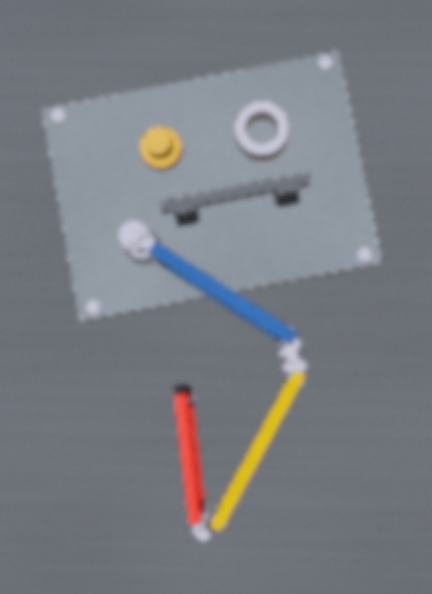

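```bash
cat >> h.py <<'E'
from scipy.spatial.transform import Rotation as Ro
def go(target=None,yaw=None):
    o=bot.get_obs(); R=Ro.from_quat(o['tool_rot']).as_matrix(); p=np.array(o['eef_pos'])
    y=np.degrees(np.arctan2(R[1,0],R[0,0]))
    print('t',round(float(o['clock']),2),'p',p.round(4),'yaw',y.round(2),'w',round(float(o['grip_width']),4),'F',np.round(o['ft_force'],1),'q',np.round(o['joint_pos'],2))
    if target is not None:
        d=R.T@(np.array(target)-p)/.06; print(' units total',d.round(2), 'turn',None if yaw is None else round(y-yaw,1))
E
echo "print(1)"|python3 -; python3 -c "
from h import *
go([.4635,.040,.231],62)"
```

```text
1
t 0.1 p [0.1636 0.4719 0.2305] yaw 70.88 w 0.0854 F [-0.6 -0.1  0.3] q [ 1.24  0.24  0.    1.34 -0.    1.57]
 units total [-5.16  7.08  0.  ] turn 8.9
```

>>> play_rows(
  deltas=[1,-0.47,0.64,0,0,1,-0.47,0.64,0,0,1,-0.47,0.64,0,0,1,-0.47,0.64,0,0,1,-0.47,0.64,0,0,1,-0.47,0.64,0,0,1,-0.47,0.64,0,0,1,-0.47,0.64,0,0,1,-0.47,0.64,0,0,1,-0.47,0.64,0,0,1,-0.47,0.64,0,8.9,1,0,0,0,0],
)

```text
clock: 1.6
eef_pos: [0.4687, 0.0268, 0.2266]
tool_rot: [0.858, 0.514, -0.004, 0.001]
ft_force: [-0.6, 1.2, 0.4]
grip_width: 0.0859
```

```bash
python3 -c "
from h import *
import pickle
go([.4635,.040,.231],62)
c=cam('wrist','w1.png');pickle.dump(c,open('w1.pkl','wb'))
print(ray(c,(280,210)))
print(proj(c,[[.397,.0415,.108],[.403,.046,.108],[.542,-.028,.108]]))"
```

```text
t 1.6 p [0.4687 0.0268 0.2266] yaw 61.91 w 0.0859 F [-0.6  1.2  0.4] q [ 0.06  0.19 -0.08  1.31 -0.01  0.55]
 units total [ 0.15 -0.18 -0.07] turn -0.1
(array([0.40425165, 0.06236627, 0.36883288]), array([ 0.25003119, -0.14678539, -0.9570604 ]))
[[255.0227538  113.2113418 ]
 [264.17159191 117.62124572]
 [266.89841706 302.01715878]]
```

View pics/w1.png

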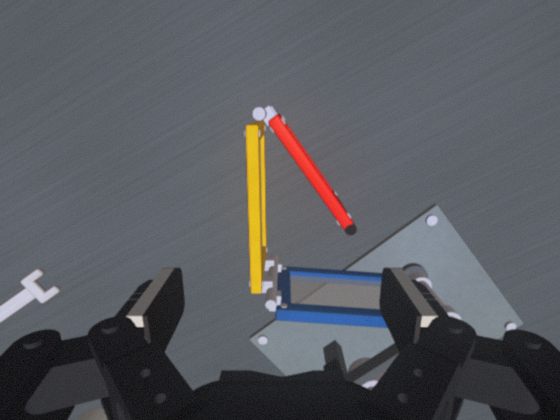

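The wrist view shows hinge_2 at about (259,113), hinge_1 at (270,305) and the red tip at (350,229). These agree with the top view.

```bash
python3 -c "
from h import *
import pickle
c=pickle.load(open('w1.pkl','rb'))
for uv in [(259,113),(270,305),(252.5,127),(257,290),(350,228),(275,120)]: print(uv,onz(c,uv,.108).round(4))
g=onz(c,(259,113),.108); m=onz(c,(252.5,127),.108)-onz(c,(257,290),.108);a=np.degrees(np.arctan2(m[1],m[0]));print('m ang',a)
m/=np.linalg.norm(m); x=np.array([m[1],-m[0],0])
T=g-.058*m+.0265*x; T[2]=.231; print(T)
go(T,a-90)"
```

```text
(259, 113) [0.3983 0.0442 0.108 ]
(270, 305) [ 0.5459 -0.027   0.108 ]
(252.5, 127) [0.4048 0.0349 0.108 ]
(257, 290) [ 0.5275 -0.0299  0.108 ]
(350, 228) [0.5131 0.066  0.108 ]
(275, 120) [0.4083 0.0523 0.108 ]
m ang 152.14536553687753
[0.4619272 0.0405291 0.231    ]
t 1.65 p [0.4676 0.0279 0.2265] yaw 62.06 w 0.0852 F [ 0.5 -0.1 -0.2] q [ 0.06  0.19 -0.08  1.31 -0.    0.55]
 units total [ 0.14 -0.18 -0.08] turn -0.1
```

>>> play_rows(
  deltas=[1,0.14,-0.18,0,0,1,0,0,0.5,0,1,0,0,0.2,0,1,0,0,0,0],
)

```text
clock: 2.15
eef_pos: [0.4583, 0.046, 0.184]
tool_rot: [0.855, 0.519, -0.004, -0.001]
ft_force: [0.8, -0.2, 0.5]
grip_width: 0.0853
```

```bash
python3 -c "
from h import *
go([.4619,.0405,.068],62.1)"
```

```text
t 2.15 p [0.4583 0.046  0.184 ] yaw 62.57 w 0.0853 F [ 0.8 -0.2  0.5] q [ 0.1   0.2  -0.18  1.2  -0.    0.58]
 units total [-0.04  0.11  1.93] turn 0.5
```

>>> play_rows(
  deltas=[1,-0.04,0.11,0,0.5,1,0,0,0,0,1,0,0,0.4,0,1,0,0,0,0],
)

```text
clock: 2.65
eef_pos: [0.4653, 0.0412, 0.1629]
tool_rot: [0.857, 0.516, -0.002, 0.001]
ft_force: [-0.5, 0.2, -0.2]
grip_width: 0.0858
```

```bash
python3 -c "
from h import *
go([.4619,.0405,.068],62.1)"
```

```text
t 2.65 p [0.4653 0.0412 0.1629] yaw 62.09 w 0.0858 F [-0.5  0.2 -0.2] q [ 0.09  0.22 -0.2   1.15 -0.    0.58]
 units total [-0.03 -0.04  1.58] turn -0.0
```

>>> play_rows(
  deltas=[1,-0.03,-0.04,0.4,0,1,0,0,0.4,0,1,0,0,0.4,0,1,0,0,0.3,0,1,0,0,0,0],
)

```text
clock: 3.28
eef_pos: [0.4683, 0.0404, 0.0772]
tool_rot: [0.857, 0.515, 0.004, 0.003]
ft_force: [-0.0, 0.1, -0.5]
grip_width: 0.0853
```

```bash
python3 -c "
from h import *
go([.4619,.0405,.068],62.1)
cam('scene','s1.png')
import cv2;im=cv2.imread('pics/s1.png')[120:320,220:420];cv2.imwrite('pics/s1c.png',cv2.resize(im,None,fx=3,fy=3,interpolation=2))"
```

```text
t 3.27 p [0.4683 0.0404 0.0772] yaw 61.99 w 0.0853 F [-0.   0.1 -0.5] q [ 0.09  0.31 -0.34  0.92 -0.    0.58]
 units total [-0.05 -0.1   0.15] turn -0.1
```

View pics/s1c.png

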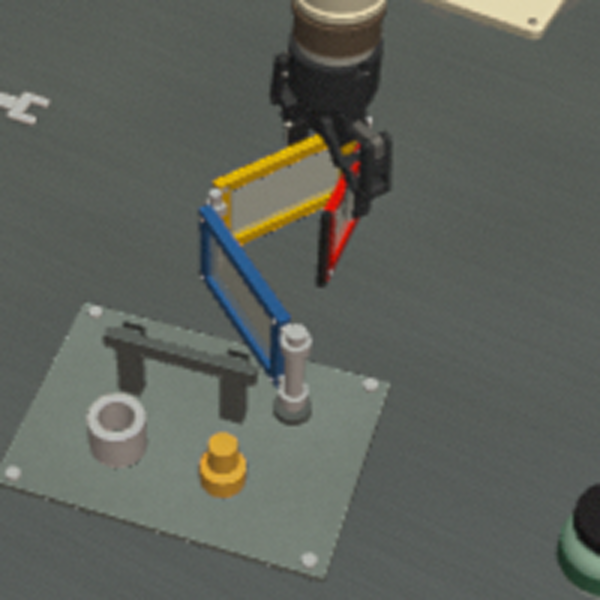

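The fingers straddle the yellow and red leaves near hinge_2, with red leaf around (345,190) in the crop. Next I close in steps, shifting so the yellow leaf stays put.

>>> play_rows(
  deltas=[1,-0.03,-0.1,0.18,0,1,0,0,0,0,0.85,-0.08,0,0,0,0.7,-0.1,0,0,0,0.55,-0.1,0,0,0,0.55,0,0,0,0],
)

```text
clock: 4.08
eef_pos: [0.4569, 0.0257, 0.0701]
tool_rot: [0.857, 0.515, 0.007, 0.005]
ft_force: [-0.2, 0.9, -1.4]
grip_width: 0.047
```

```bash
python3 -c "
from h import *
go([.4489,.0175,.066],62.1)"
```

```text
t 4.08 p [0.4569 0.0257 0.0701] yaw 61.97 w 0.047 F [-0.2  0.9 -1.4] q [ 0.06  0.29 -0.39  0.88 -0.    0.55]
 units total [-0.18 -0.05  0.07] turn -0.1
```

>>> play_rows(
  deltas=[0.45,-0.07,0,0.03,0,0.35,-0.07,0,0.03,0,0.28,-0.04,0,0,0,0.1,0,0,0,0,0,0,0,0,0,0,0,0,0,0],
)

```text
clock: 4.82
eef_pos: [0.4529, 0.0149, 0.0672]
tool_rot: [0.858, 0.514, 0.008, 0.006]
ft_force: [1.6, 1.7, 2.1]
grip_width: 0.0202
```

```bash
python3 -c "
from h import *
go([.4489,.0175,.066],62.1)
import pickle
c=cam('top','t2.png');pickle.dump(c,open('t2.pkl','wb'))
im=c['color'][150:330,200:360];cv2.imwrite('pics/t2c.png',cv2.resize(im,None,fx=3.3,fy=3.3,interpolation=2))"
```

```text
t 4.83 p [0.4529 0.0149 0.0672] yaw 61.81 w 0.0202 F [1.6 1.7 2.1] q [ 0.03  0.28 -0.41  0.86 -0.    0.53]
 units total [ 0.01 -0.08  0.02] turn -0.3
```

View pics/t2c.png

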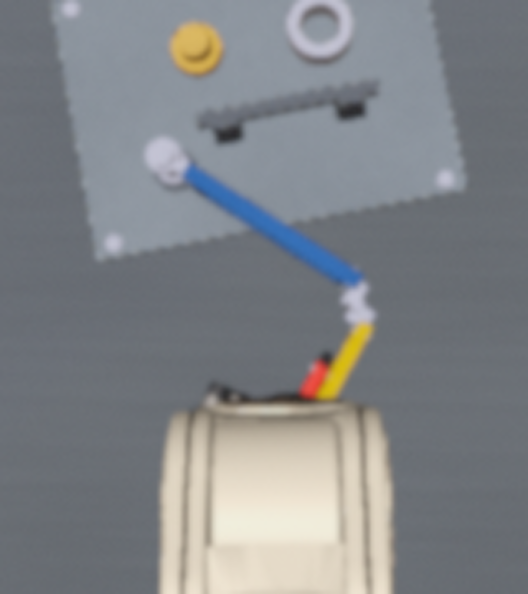

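Red is now closed against yellow, with the grip at 20 mm. I'll rotate the pair about hinge_1.

>>> play_rows(
  deltas=[0,0.148,0,0,5,0,0.148,0,0,5,0,0.148,0,0,5,0,0.148,0,0,5,0,0,0,0,0],
)

```text
clock: 5.5
eef_pos: [0.4725, 0.0437, 0.0672]
tool_rot: [0.935, 0.356, 0.007, 0.006]
ft_force: [2.3, 2.0, 2.9]
grip_width: 0.0204
```

```bash
cat >> h.py <<'E'
H1=np.array([.5455,-.027])
def arc():
    o=bot.get_obs(); r=np.array(o['eef_pos'])[:2]-H1; R=Ro.from_quat(o['tool_rot']).as_matrix()
    print('r',np.linalg.norm(r).round(4),'polar',np.degrees(np.arctan2(r[1],r[0])).round(1),'yaw',np.degrees(np.arctan2(R[1,0],R[0,0])).round(1),'moment',np.round(o['ft_torque'],2))
E
python3 -c "
from h import *
go();arc()"
```

```text
t 5.5 p [0.4725 0.0437 0.0672] yaw 41.69 w 0.0204 F [2.3 2.  2.9] q [ 0.1   0.32 -0.35  0.88 -0.01  0.94]
r 0.1017 polar 135.9 yaw 41.7 moment [-0.11 -0.16 -0.15]
```

>>> play_rows(
  deltas=[0,0.148,0,0,5,0,0.148,0,0,5,0,0.148,0,0,5,0,0.148,0,0,5,0,0.148,0,0,5,0,0.148,0,0,5,0,0,0,0,0],
)

```text
clock: 6.38
eef_pos: [0.516, 0.0701, 0.0673]
tool_rot: [0.994, 0.105, 0.006, 0.005]
ft_force: [3.5, 2.5, 2.9]
grip_width: 0.02
```

```bash
python3 -c "
from h import *
go();arc()"
```

```text
t 6.38 p [0.516  0.0701 0.0673] yaw 12.11 w 0.02 F [3.5 2.5 2.9] q [ 0.14  0.4  -0.22  0.94 -0.01  1.5 ]
r 0.1015 polar 106.9 yaw 12.1 moment [-0.2   0.01 -0.03]
```

>>> play_rows(
  deltas=[0,0.148,0,0,5,0,0.148,0,0,5,0,0.148,0,0,5,0,0.148,0,0,5,0,0.148,0,0,5,0,0,0,0,0],
)

```text
clock: 7.12
eef_pos: [0.558, 0.0733, 0.0673]
tool_rot: [0.994, -0.107, 0.005, 0.002]
ft_force: [4.1, 1.7, 1.7]
grip_width: 0.0203
```

```bash
python3 -c "
from h import *
go();arc()
import pickle
c=cam('top','t3.png');pickle.dump(c,open('t3.pkl','wb'))
s=cam('scene')
im=np.hstack([cv2.resize(c['color'][140:300,200:360],(400,400),interpolation=2),cv2.resize(s['color'][120:320,220:420],(400,400),interpolation=2)]);cv2.imwrite('pics/t3c.png',im)"
```

```text
t 7.12 p [0.558  0.0733 0.0673] yaw -12.27 w 0.0203 F [4.1 1.7 1.7] q [ 0.13  0.48 -0.1   0.99 -0.01  1.92]
r 0.1011 polar 82.9 yaw -12.3 moment [-0.09  0.04  0.01]
```

View pics/t3c.png

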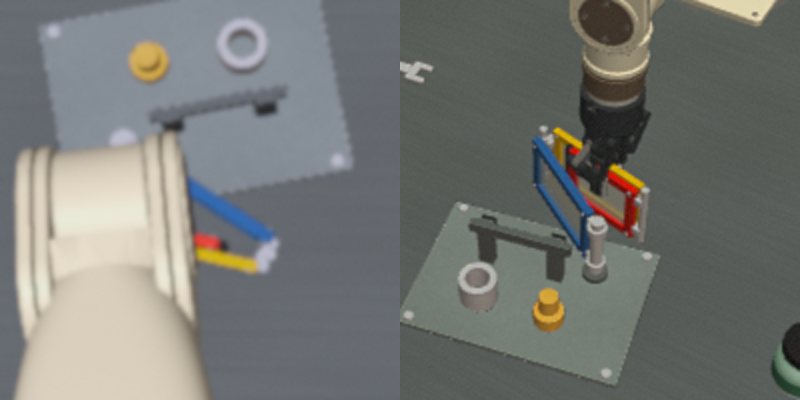

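Scene view: red is held closed on yellow, and the pair is about 20° off the blue leaf. I'll release with a small opening, then lift.

>>> play_rows(
  deltas=[0.3,0,0,0,0,0.36,0,0,0,0,0.36,0,0,0,0,0.36,0,0,-0.3,0,0.36,0,0,-0.5,0,0.36,0,0,-0.6,0,0.36,0,0,-0.6,0,0.36,0,0,0,0],
)

```text
clock: 8.22
eef_pos: [0.5505, 0.0709, 0.1865]
tool_rot: [0.994, -0.106, -0.001, 0.005]
ft_force: [0.1, 0.4, -0.3]
grip_width: 0.0311
```

```bash
python3 -c "
from h import *
go()
import pickle
P=np.array([.638,.104])
a=np.radians(-12.3+90); m=np.array([np.cos(a),np.sin(a)]); l=np.array([-m[1],m[0]])
r=.135
f=H1+r*m+l*.018
for k in (.045,.0145): print('contact-start',k,f+l*k)
s=cam('scene'); w=cam('wrist')
im=np.hstack([cv2.resize(w['color'],(400,300)),cv2.resize(s['color'][120:270,220:420],(400,300),interpolation=2)]);cv2.imwrite('pics/t4c.png',im)
T=f+l*.045; go([T[0],T[1],.157],-12.3)"
```

```text
t 8.22 p [0.5505 0.0709 0.1865] yaw -12.14 w 0.0311 F [ 0.1  0.4 -0.3] q [ 0.13  0.38  0.07  1.27 -0.01  1.92]
contact-start 0.045 [0.51270523 0.11832207]
contact-start 0.0145 [0.54250512 0.11182464]
t 8.32 p [0.5487 0.0707 0.1832] yaw -12.15 w 0.031 F [-0.5  0.3 -0. ] q [ 0.13  0.38  0.07  1.27 -0.01  1.92]
 units total [-0.75 -0.65  0.43] turn 0.2
```

View pics/t4c.png

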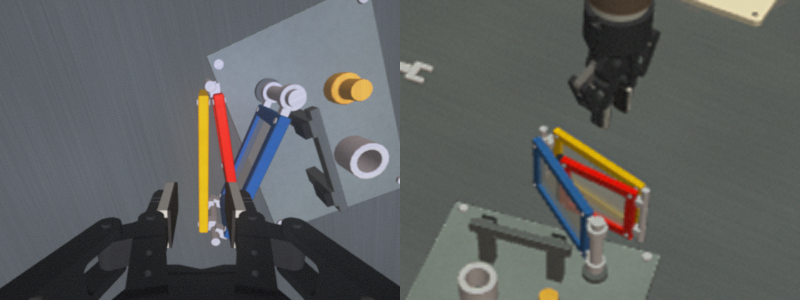

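Red (wrist crop, (215-235, 95-185)) has come to rest on the blue leaf, trapped on the inside. Next: shut the fingers, go outside the yellow leaf near hinge_2, and push.

>>> play_rows(
  deltas=[0,-0.4,-0.35,0,0,0,-0.35,-0.3,0,0,0,0,0,0,0,0,0,0,0.4,0,0,0,0,0.4,0,0,0,0,0.4,0,0,0,0,0.4,0,0,0,0,0.3,0,0,0,0,0,0],
)

```text
clock: 9.45
eef_pos: [0.5014, 0.1104, 0.0531]
tool_rot: [0.994, -0.108, -0.016, 0.012]
ft_force: [-0.0, -0.4, -0.5]
grip_width: 0.0001
```

```bash
python3 -c "
from h import *
go([.5425,.1118,.066],-12.3);arc()"
```

```text
t 9.45 p [0.5014 0.1104 0.0531] yaw -12.39 w 0.0001 F [-0.  -0.4 -0.5] q [ 0.22  0.44 -0.2   0.96 -0.01  2.01]
 units total [ 0.66 -0.16 -0.24] turn -0.1
r 0.1443 polar 107.8 yaw -12.4 moment [-0.02 -0.01  0.01]
```

>>> play_rows(
  deltas=[0,0.1,-0.1,-0.2,0,0,0.25,-0.05,0,0,0,0.2,0,0,0,0,0.1,0,0,1,0,0.1,0,0,2.5,0,0.1,0,0,2.5,0,0,0,0,0],
)

```text
clock: 10.32
eef_pos: [0.5563, 0.1101, 0.0692]
tool_rot: [0.987, -0.161, -0.015, 0.01]
ft_force: [-0.4, -0.1, -0.1]
grip_width: 0.0002
```

```bash
python3 -c "
from h import *
go();arc()"
```

```text
t 10.32 p [0.5563 0.1101 0.0692] yaw -18.6 w 0.0002 F [-0.4 -0.1 -0.1] q [ 0.2   0.51 -0.03  1.06 -0.01  2.1 ]
r 0.1375 polar 85.5 yaw -18.6 moment [ 0.01  0.01 -0.03]
```

>>> play_rows(
  deltas=[0,0.1,0,0,2.5,0,0.1,0,0,2.5,0,0.1,0,0,2.5,0,0.1,0,0,2.5],
)

```text
clock: 10.82
eef_pos: [0.5773, 0.1046, 0.0704]
tool_rot: [0.969, -0.247, -0.016, 0.008]
ft_force: [-2.6, 3.2, 2.9]
grip_width: 0.0003
```

```bash
python3 -c "
from h import *
go();arc()
s=cam('scene');c=cam('top')
im=np.hstack([cv2.resize(c['color'][140:260,200:360],(400,300),interpolation=2),cv2.resize(s['color'][120:270,220:420],(400,300),interpolation=2)]);cv2.imwrite('pics/t5c.png',im)"
```

```text
t 10.82 p [0.5773 0.1046 0.0704] yaw -28.61 w 0.0003 F [-2.6  3.2  2.9] q [ 0.18  0.55  0.03  1.09 -0.    2.25]
r 0.1354 polar 76.4 yaw -28.6 moment [ 0.62  0.46 -0.03]
```

View pics/t5c.png

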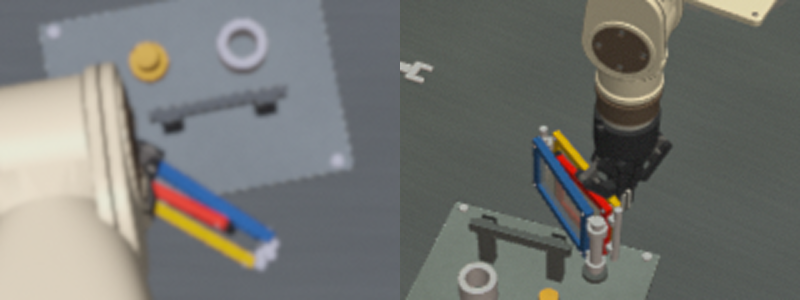

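>>> play_rows(
  deltas=[0,0.09,0,0,2.2,0,0.09,0,0,2.2,0,0.09,0,0,2],
)

```text
clock: 11.3
eef_pos: [0.586, 0.1019, 0.0707]
tool_rot: [0.954, -0.3, -0.022, 0.005]
ft_force: [-18.7, 15.2, 13.9]
grip_width: 0.0003
```

```bash
python3 -c "
from h import *
go();arc()"
```

```text
t 11.3 p [0.586  0.1019 0.0707] yaw -34.97 w 0.0003 F [-18.7  15.2  13.9] q [0.17 0.57 0.07 1.11 0.01 2.35]
r 0.1351 polar 72.5 yaw -35.0 moment [ 2.6   3.24 -0.05]
```

```bash
cat >> h.py <<'E'
def leaves(show=True):
    c=cam('top'); hsv=cv2.cvtColor(c['color'],cv2.COLOR_BGR2HSV); out={}
    for n,lo,hi in [('blue',(100,120,60),(125,255,255)),('yel',(22,120,80),(35,255,255)),('red',(0,150,80),(8,255,255))]:
        m=cv2.inRange(hsv,lo,hi); m[:,:200]=0;m[:,350:]=0;m[:170]=0;m[320:]=0
        cs=cv2.findContours(m,0,1)[0]
        if not cs: print(n,'none'); continue
        k=max(cs,key=cv2.contourArea).reshape(-1,2).astype(float)
        w=np.array([onz(c,p,.108)[:2] for p in k],np.float32)
        vx,vy,x,y=cv2.fitLine(w,cv2.DIST_L2,0,.01,.01).ravel()
        print(n,len(k),'ang',round(np.degrees(np.arctan2(vy,vx))%180,1),'c',round(float(x),4),round(float(y),4), 'area',cv2.contourArea(max(cs,key=cv2.contourArea)))
E
python3 -c "
from h import *
leaves()
s=cam('scene');c=cam('top')
im=np.hstack([cv2.resize(c['color'][160:250,230:330],(400,360),interpolation=2),cv2.resize(s['color'][150:260,270:392],(400,360),interpolation=2)]);cv2.imwrite('pics/t6c.png',im)"
```

```text
blue 92 ang 57.1 c 0.5879 0.0232 area 196.0
yel 80 ang 57.7 c 0.563 0.0331 area 174.0
red 57 ang 59.3 c 0.5857 0.0461 area 91.5
```

View pics/t6c.png

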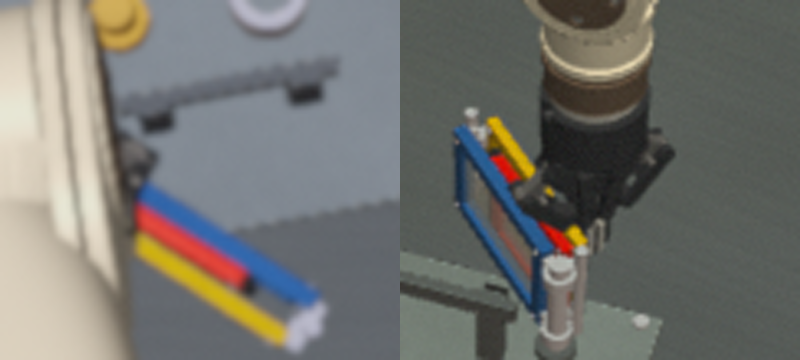

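The top crop shows blue, red and yellow parallel, with fitted angles 57.1°, 59.3° and 57.7° and a blue–yellow spacing of 26 mm, so the packet is folded. I'll back off, slide along the packet, then swing it.

>>> play_rows(
  deltas=[0,-0.25,0,-0.08,0,0,-0.05,0.4,0,-1,0,0,0.5,0,-1,0,0,0.45,0,0,0,0,0,0,0],
)

```text
clock: 12.08
eef_pos: [0.5265, 0.0407, 0.0788]
tool_rot: [0.959, -0.284, -0.018, 0.009]
ft_force: [-0.4, 0.5, -0.0]
grip_width: -0.0001
```

```bash
python3 -c "
from h import *
P=np.array([.638,.104]);d=np.array([-.534,-.845]);n=np.array([-.845,.534])
T=P+.115*d+.043*n
go([*T,.076],-32.3);leaves()"
```

```text
t 12.07 p [0.5265 0.0407 0.0788] yaw -33.03 w -0.0001 F [-0.4  0.5 -0. ] q [ 0.08  0.44 -0.13  1.04 -0.    2.23]
 units total [0.29 0.03 0.04] turn -0.7
blue 23 ang 49.2 c 0.5645 -0.0138 area 38.5
yel 4 ang 0.6 c 0.5392 -0.0071 area 0.0
red 5 ang 71.9 c 0.6213 0.1015 area 1.5
```

>>> play_rows(
  deltas=[0,0.15,0.02,0,0,0,0.14,0,0,0,0,0.1,0.03,0,-3,0,0.1,0.034,0,-3,0,0.1,0.034,0,-3,0,0.1,0.034,0,-3],
)

```text
clock: 12.88
eef_pos: [0.5503, 0.0198, 0.0789]
tool_rot: [0.984, -0.175, -0.031, 0.002]
ft_force: [-10.4, 3.3, 11.4]
grip_width: 0.0001
```

```bash
cat >> h.py <<'E'
def sw():
    o=bot.get_obs(); P=np.array([.638,.104]); r=np.array(o['eef_pos'])[:2]-P
    print('R',np.linalg.norm(r).round(4),'leaf est from TCP: q=',(-77.3-(np.degrees(np.arctan2(r[1],r[0]))+np.degrees(np.arctan2(.043,.115)))).round(1))
E
python3 -c "
from h import *
go();sw()"
```

```text
t 12.88 p [0.5503 0.0198 0.0789] yaw -20.2 w 0.0001 F [-10.4   3.3  11.4] q [ 0.03  0.5  -0.04  1.1   0.01  1.95]
R 0.1216 leaf est from TCP: q= 38.4
```

>>> play_rows(
  deltas=[0,0.13,0.02,0,-1.5,0,0.13,0.03,0,-2.5,0,0.13,0.03,0,-2.5,0,0.13,0.03,0,-3],
)

```text
clock: 13.38
eef_pos: [0.5642, 0.0072, 0.0775]
tool_rot: [0.995, -0.088, -0.048, -0.001]
ft_force: [-12.3, 1.1, 11.7]
grip_width: 0.0
```

```bash
python3 -c "
from h import *
go();sw();leaves()"
```

```text
t 13.38 p [0.5642 0.0072 0.0775] yaw -10.18 w 0.0 F [-12.3   1.1  11.7] q [0.01 0.55 0.04 1.16 0.01 1.75]
R 0.1217 leaf est from TCP: q= 29.5
blue none
yel 19 ang 59.9 c 0.6098 0.0953 area 22.5
red 10 ang 45.6 c 0.6223 0.0926 area 7.0
```

>>> play_rows(
  deltas=[0,0.2,0.04,-0.03,-2,0,0.2,0.04,-0.03,-4,0,0.2,0.04,-0.03,-4],
)

```text
clock: 13.8
eef_pos: [0.5867, -0.0064, 0.0779]
tool_rot: [0.998, 0.002, -0.064, -0.003]
ft_force: [-12.2, -2.1, 9.4]
grip_width: 0.0
```

```bash
python3 -c "
from h import *
go();sw()"
```

```text
t 13.8 p [ 0.5867 -0.0064  0.0779] yaw 0.23 w 0.0 F [-12.2  -2.1   9.4] q [-0.01  0.61  0.16  1.24  0.    1.55]
R 0.1217 leaf est from TCP: q= 17.1
```

>>> play_rows(
  deltas=[0,0.2,0.04,-0.035,-3,0,0.2,0.04,-0.035,-4,0,0.2,0.04,-0.035,-4],
)

```text
clock: 14.18
eef_pos: [0.6121, -0.0151, 0.0785]
tool_rot: [0.992, 0.1, -0.078, -0.007]
ft_force: [-11.5, -2.9, 8.8]
grip_width: -0.0006
```

```bash
python3 -c "
from h import *
go();sw()"
```

```text
t 14.18 p [ 0.6121 -0.0151  0.0785] yaw 11.61 w -0.0006 F [-11.5  -2.9   8.8] q [-0.02  0.68  0.29  1.33 -0.    1.35]
R 0.1219 leaf est from TCP: q= 4.5
```

>>> play_rows(
  deltas=[0,0.15,0.02,-0.025,-1,0,0.15,0.02,-0.025,0,0,0.12,0,-0.02,0],
)

```text
clock: 14.55
eef_pos: [0.6173, -0.016, 0.0793]
tool_rot: [0.989, 0.108, -0.103, -0.007]
ft_force: [-20.4, -4.5, 13.4]
grip_width: -0.0008
```

```bash
python3 -c "
from h import *
go();sw()"
```

```text
t 14.55 p [ 0.6173 -0.016   0.0793] yaw 12.65 w -0.0008 F [-20.4  -4.5  13.4] q [-0.02  0.74  0.38  1.42 -0.01  1.34]
R 0.1218 leaf est from TCP: q= 2.0
```

>>> play_rows(
  deltas=[0,0.25,0,-0.05,0,0,0.2,0,-0.04,0],
)

```text
clock: 14.8
eef_pos: [0.616, -0.0163, 0.0805]
tool_rot: [0.985, 0.106, -0.135, -0.005]
ft_force: [-30.9, -5.1, 18.2]
grip_width: -0.0003
```

```bash
python3 -c "
from h import *
go();sw()"
```

```text
t 14.8 p [ 0.616  -0.0163  0.0805] yaw 12.63 w -0.0003 F [-30.9  -5.1  18.2] q [-0.01  0.79  0.47  1.52 -0.02  1.34]
R 0.1223 leaf est from TCP: q= 2.6
```

>>> play_rows(
  deltas=[0,-0.4,0,0,0,0,-0.6,0,0,0,0,-0.6,0,-0.3,0,0,-0.6,0,-0.6,0,0,-0.6,0,-0.6,0,0,-0.6,0,-0.3,0,0,0,0,0,0],
)

```text
clock: 15.68
eef_pos: [0.453, -0.0589, 0.24]
tool_rot: [0.985, 0.107, -0.138, -0.004]
ft_force: [0.1, 0.2, -0.7]
grip_width: 0.0001
```

```bash
python3 -c "
from h import *
go();leaves()
s=cam('scene');c=cam('top')
for n,uv,z in [('c1',(218,152),.008)]: pass
im=np.hstack([cv2.resize(c['color'][120:240,210:350],(400,343),interpolation=2),cv2.resize(s['color'][190:310,210:350],(400,343),interpolation=2)]);cv2.imwrite('pics/t7c.png',im)"
```

```text
t 15.68 p [ 0.453  -0.0589  0.24  ] yaw 12.74 w 0.0001 F [ 0.1  0.2 -0.7] q [-0.1   0.37  0.17  1.64 -0.05  1.26]
blue 102 ang 101.6 c 0.6583 0.0334 area 159.0
yel 104 ang 101.7 c 0.6276 0.0342 area 300.0
red 93 ang 102.4 c 0.6422 0.0403 area 134.5
```

View pics/t7c.png

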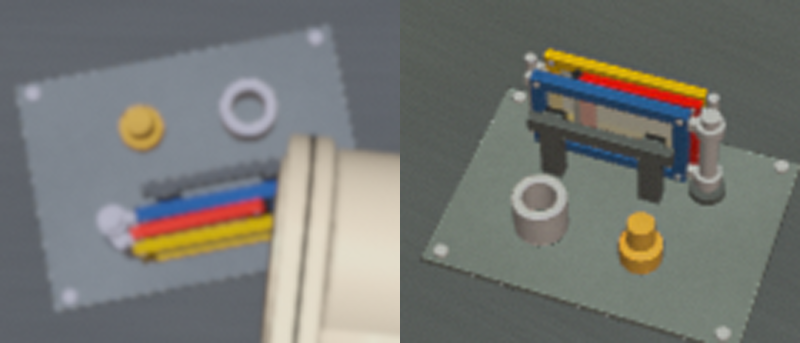

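The last picture shows the packet against the stop's pads, with red between blue and yellow and the fitting and sleeve untouched. I'll clear the arm and check the numbers.

>>> play_rows(
  deltas=[0,-0.6,-0.3,0,0,0,-0.6,-0.8,0,0,0,-0.3,-0.8,0,0,0,0,-0.8,0,0,0,0,-0.8,0,0,0,0,0,0,0],
)

```text
clock: 16.58
eef_pos: [0.3238, 0.1341, 0.2618]
tool_rot: [0.983, 0.108, -0.147, -0.005]
ft_force: [0.0, 0.5, 0.5]
grip_width: 0.0002
```

```bash
python3 -c "
from h import *
go();leaves()
c=cam('top');im=c['color'];hsv=cv2.cvtColor(im,cv2.COLOR_BGR2HSV)
a,b,d=[onz(c,p,.01)[:2] for p in [(221.2,152.2),(234.5,224),(320.6,133)]]
ang=lambda v:np.degrees(np.arctan2(v[1],v[0]))
print('base x',ang(a-b),'base -y',ang(d-a))
# colour profile across packet at several places along base -y
P=np.array([.638,.104])
th=np.radians(-77.5);u=np.array([np.cos(th),np.sin(th)]);n=np.array([u[1],-u[0]])
for s in (.04,.07,.1,.13,.15):
    row=''
    cen={}
    for t in np.arange(-.015,.05,.001):
        q=P+s*u+t*n; uv=proj(c,[[q[0],q[1],.108]])[0]
        h,S,v=cv2.cvtColor(cv2.getRectSubPix(im,(1,1),tuple(map(float,uv))),cv2.COLOR_BGR2HSV)[0,0].astype(int)
        k='B' if 100<h<125 and S>120 else 'Y' if 18<h<36 and S>110 else 'R' if (h<10 or h>172) and S>110 else '.'
        row+=k
        cen.setdefault(k,[]).append(t*1000)
    print(s,row,{k:np.round(np.mean(x),1) for k,x in cen.items() if k!='.'})
"
```

```text
t 16.57 p [0.3238 0.1341 0.2618] yaw 12.92 w 0.0002 F [0.  0.5 0.5] q [ 0.33  0.16 -0.06  1.64  0.07  1.67]
blue 127 ang 99.8 c 0.6599 0.02 area 240.5
yel 128 ang 101.6 c 0.6303 0.0217 area 380.0
red 93 ang 102.3 c 0.6422 0.0403 area 131.5
base x 11.830784127433759 base -y -78.52741426399874
0.04 ....BBBBBBBBBBB....RRRRRRRRRRR..YYYYYYYYYYYYYYYYYY............... {'B': np.float64(-6.0), 'R': np.float64(9.0), 'Y': np.float64(25.5)}
0.07 .......BBBBBBBB....RRRRRRRRRRR..YYYYYYYYYYYYYYYYYY............... {'B': np.float64(-4.5), 'R': np.float64(9.0), 'Y': np.float64(25.5)}
0.1 .......BBBBBBBB....RRRRRRRRRRR..YYYYYYYYYYYYYYYYYYY.............. {'B': np.float64(-4.5), 'R': np.float64(9.0), 'Y': np.float64(26.0)}
0.13 .....BBBBBBBBBBBBBBBB.BBBBB.......YYYYYYYYYYYYYYYYY.............. {'B': np.float64(0.2), 'Y': np.float64(27.0)}
0.15 .........BBBBBBBBB...................YYYYYY...................... {'B': np.float64(-2.0), 'Y': np.float64(24.5)}
```

```bash
python3 -c "
from h import *
print(ticket.job_done())"
```

```text
the job is handed in; nothing more can be done
None
```

The guard is folded away and the job is handed in at about 16.7 s of the 61 s allowed; the hand-in gave no verdict.

**What I did:**
1. I gripped red and yellow together near hinge_2, which closed red onto yellow (grip width 20 mm).
2. I swung the gripped pair about hinge_1 to about 0.34 rad from folded, then let go. Red came to rest on the blue leaf, on the inside.
3. I pushed yellow home with the shut fingers. Blue and yellow then measured parallel, 57.1° and 57.7°, and 26 mm apart.
4. I swung the closed packet to the pads and pressed with about 31 N sideways; it did not move further. Then I backed the arm off.

**Last checks, with the arm clear:**
- **Packet angle:** yellow and red lie at 101.6° and 102.3°, against the base plate's 101.5°. The packet is therefore parallel to its parked direction.
- **Order and spacing:** blue, red, yellow, with blue and yellow about 26.5 mm apart, so red is trapped.
- **Bystanders:** the fitting and sleeve look unmoved. The other things were not near the arm's path, and I did not re-measure them.

**Disagreements:**
- My estimate of the packet's angle from the tool position read 2.6° short of home. It used an earlier, rougher base angle, and the tool was tilted about 15° by then.
- The final blue line fit read 99.8°, probably because the mask also caught the leaf's side face.
- An upward force of 9 to 18 N went with the pushes. I put it down to friction and the tool tilting, but did not confirm the cause.

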